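# Lock the reject gate shut for calibration

### The job

Get the checkweigher ready for calibration: swing the reject gate shut against its rubber buffer, and lock it there with the quarter-turn stud on its free end: wing in line with the gate, press it down, turn it a quarter turn clockwise until the cam catches, and let go. Feel for it with firm thumb pressure, about 20 N, because more than 30 N on the keeper bends the cam. Leave the test pieces where they are.

Things in the scene. Friction and masses are not known exactly. Their poses are not given: they have to be found in the camera images.
- gate (a joint): Swing of the aluminium reject gate about its upright pivot post, rad. 0 = shut across the end of the rollers, on its rubber buffer (end of travel); positive = open, free end swung away from the rollers, anticlockwise from above. 0.1 N m friction, stays where left. Plate 232 x 6 mm, from 104 to 165 mm above the bench; on its free end a flat lock tab, top at 170 mm, carries the stud.
- gate_pivot (a point): Point on the gate's upright pivot axis, level with the lock tab's top (170 mm above the bench). Horizontally 270 mm from the stud's axis. Its x axis points along the gate from stud to pivot and turns with the gate; z up.
- stud_wing (a point): Centre (half-way up) of the stud's black wing, on the stud's axis, 214 mm above the bench when up. The wing is a bar 44 long (own x, yellow line on top), 11 wide (own y), 27 high; it stands on a round shoulder 32 mm in diameter, whose top is 13.5 mm below this point. z up. Grip it across the 11 mm from above; nothing else stands above the tab.
- stud_turn (a joint): Turn of the stud relative to the gate, rad, clockwise from above positive. 0 (end stop at -0.03) = wing in line with the gate: only there, within about 0.1, does the 26 x 6 mm cam bar below the tab pass the keeper's slot. 1.57 = locked: under the keeper the cam drops into its notch between about 1.43 and 1.74, where a dead stop is (do not force it). 0.03 N m friction.
- stud_press (a joint): How far the stud is pressed down, m; 0 = up, 0.0265 = end of travel. A light spring (2 to 5 N) lifts it. With gate shut and wing in line the cam goes through the slot onto a spring pin (2 N/mm). It is free to turn 7 mm into that spring, at about 19 N in all, anywhere from 0.012 to 0.024: find it by force. Locked and let go it rises 4 mm into the notch and stays at 0.008 to 0.02.
- keeper: Steel bracket on the conveyor's near channel, under the tab of the shut gate, with a brass receptacle (slot 30 x 9 mm) screwed up to 6 mm higher or lower, not measured. Its spring pin bottoms 1 mm beyond the depth needed to turn (21 N in all); then the force rises steeply. Turned too early it jams. Origin on the stud's axis when shut, 128.5 mm above the bench; x along the shut gate to the pivot.
- canister: Sealed grey tin test canister, 75 mm in diameter, 108 high, standing on the rollers (origin under its base). Leave alone.
- puck_a: Blue polyethylene test puck, 60 mm in diameter, 24 high, on the rollers (origin under its base). Leave alone.
- puck_b: Second blue test puck, on the black mat to the right of the conveyor (origin under its base). Leave alone.
- weight: Steel weight with orange rubber jacket, 59 mm in diameter, 74 high, on the mat (origin under its base). Leave alone.
- spanner: Zinc-plated spanner, 170 mm long, lying on the mat. Leave alone.

How it is judged:
On the way, in this order (a step that is already met when the one before it is completed fails the run):
1. the gate is swung shut against its buffer (within 0.03 rad) (value of joint gate below 0.03 rad), for 0.1 s.
2. the stud is pressed at least 11.5 mm down with the gate shut (value of joint stud_press above 0.0115 m and value of joint gate below 0.03 rad), for 0.1 s.
At the end, for the whole second after the job is handed in: The gate is shut (within 0.03 rad), the stud is turned a quarter turn (at least 1.40 rad) and stays down by itself, caught under the keeper (at least 7 mm down) (value of joint gate below 0.03 rad and value of joint stud_turn above 1.4 rad and value of joint stud_press above 0.007 m); the robot touches nothing.
It fails at once if the keeper is loaded with more than 30 N (contact force between keeper and anything else above 30 N).
It fails at once if a test piece is disturbed (moved by more than 20 mm) (distance of any of canister, puck_a, puck_b, weight, spanner from where it was at the start of the episode above 0.02 m).
It also fails if it takes over 69 s, if anything falls off the work surface, if the arm or the gripper's body presses on something with over 40 N, if the wrist force passes 120 N, or if a joint passes its speed limit or range.

### The arm

A 7-joint arm with a two-finger parallel gripper is mounted at the origin on the work surface. World frame = base frame: x ahead of the robot, y to its left, z up, the work surface at z = 0. Lengths are in m, angles in rad, forces in N, time in s.
With the tool pointing down it reaches from about 0.4 to 0.85 m from the base axis. Payload 10.4 kg.
Tool frame: the origin (TCP) lies between the finger pads; the fingertips stand 17 mm ahead of it and the grasp point (between the pads) lies 2 mm behind it; z points along the fingers, y is the direction in which the jaws open and shut (so a half turn about z gives the same grasp; the last joint's range is limited). The gripper opens to 85 mm and grips with 20 to 120 N. Pads are 22 mm wide; open, the fingers measure 114 mm over their backs; the gripper's body (76 mm by 85 mm) begins 54 mm behind the grasp point. The pads swing forward as they close: fully open they stand 13 mm farther back than shut.
Start: joints at [1.174, 0.332, -0.065, 1.46, 0.022, 1.35, -0.088], TCP at [0.228, -0.582, 0.248] pointing down, gripper open.
Joint ranges: [-2.6, 2.6], [-0.5, 2.12], [-1.47, 1.34], [0.16, 2.42], [-1.27, 4.41], [0.06, 2.06], [-2.6, 2.6]. Speed limits (rad/s): [2.22, 2.22, 2.79, 2.79, 3.14, 3.14, 3.14].

### API

Orientations are given as a unit quaternion [x, y, z, w].
In Python, from workcell import manip gives the robot as it stands.
- The arm moves only by the tool jog_arm, never from a script. Its argument "steps" is one flat list of numbers, 5 for each row, row after row: the finger opening in m, from 0 to 0.0854, then the shift along the tool's x, y, z in m, then the turn about the tool's z in rad. In form: [gripper, x, y, z, twist, gripper, x, y, z, twist, ...]. A call has exactly 10 rows; each row is the pose to reach, as a shift and turn from the pose commanded when the call began, along the tool's axes at that moment; what a row does not reach only later rows make up. A row lasts 1/10 s, in which the tool goes at most 50 mm and 8.59 degrees, less where a joint would pass 70% of its speed; a pose out of reach is approached as far as the arm can. A call with a gripper value outside its range is refused whole. The fingers move at their own pace and stop on an object; "grip_force" is the grip in N (left out, the last holds). Time passes only in rows, so rows that repeat a pose let the fingers close, or fill a call up. It gives the time, the measured TCP pose, the force and the opening at its end, in the units of the state.
- manip.get_obs(): the state, without advancing time (a new reading comes with each control period).
- manip.camera(name): name is "scene" or "top" or "wrist"; returns (picture, depth): 400x640x3 uint8, red, green, blue; 400x640 float32, m along the optical axis (not along the pixel's ray), 0 where there is no reading.
- manip.calibration(name): a dict with "mtx" (3x3 intrinsics, pixels), "world_to_cam" (4x4, takes a point from world to camera coordinates). Camera axes: x right, y down, z forward; pixel columns grow to the right and rows downward; lengths in m; the calibration is good to about 2 mm. A picture is of the moment at which its call begins: read the wrist's pose just before it. calibration takes no time and is no camera call; for the wrist camera it gives the pose at the moment of the call.
- manip.hand_in(): hands the job in, once; it reports no verdict.
The state is a dict: "clock": time; "joint_pos": joint angles; "joint_velocities": joint speeds; "tau": joint torques, N m; "position": TCP position; "ee_rot": TCP orientation; "ft_force": force on the tool from outside, world axes, zero at the start; "torque": the same for the moment, N m; "grip_width": opening from 0.0 (shut) to 1.0 (fully open).
Only numpy, scipy, OpenCV 4.12 (cv2) and the standard library are available. Lean on these libraries where they do the work, as an engineer would, in place of code of your own. Each camera call takes 0.05 s, during which the arm holds its last target.

## Working session

There is one attempt and no reset: what is moved stays moved. The work goes in short steps, Python scripts to look and compute and a tool call to move; the robot and the scene stay as the last step left them, time stands still between calls to the robot, and variables do not carry over. Pictures are saved under pics/ and viewed, and the job is handed in when it is done.

Besides the shell and the picture viewer there is one more tool, called after "Emit:" by a JSON object that holds its "method" and its "body", one argument or row to a line. jog_arm: Moves the arm, as the interface text tells. Its arguments: {"type":"object","properties":{"steps":{"type":"array"},"grip_force":{"type":"number"}},"required":["steps"]}

```bash
ls; mkdir -p pics; python3 - <<'E'
from workcell import manip
import cv2,numpy as np
o=manip.get_obs();print({k:np.round(v,3) for k,v in o.items()})
for n in ["scene","top"]:
    im,d=manip.camera(n);c=manip.calibration(n)
    cv2.imwrite(f"pics/{n}0.png",im[:,:,::-1]);np.savez(f"pics/{n}0.npz",im=im,d=d,K=c["mtx"],T=c["world_to_cam"])
    print(n,c)
E
```

```text
pics
{'clock': np.float64(0.0), 'joint_pos': array([ 1.174,  0.333, -0.065,  1.461,  0.022,  1.35 , -0.089]), 'joint_velocities': array([-0.   ,  0.   , -0.   , -0.   ,  0.001,  0.001,  0.   ]), 'tau': array([ 0.0000e+00, -6.2545e+01,  4.9000e-02, -3.9160e+01,  1.6000e-02,
        1.0000e-02, -0.0000e+00]), 'position': array([ 0.228, -0.582,  0.248]), 'ee_rot': array([ 0.983,  0.186, -0.   , -0.001]), 'ft_force': array([-0.191, -0.212, -0.252]), 'torque': array([ 0.025, -0.02 ,  0.042]), 'grip_width': np.float64(0.998)}
scene {'mtx': array([[377.15678717,   0.        , 316.62239326],
       [  0.        , 377.15678717, 192.36637723],
       [  0.        ,   0.        ,   1.        ]]), 'world_to_cam': array([[-0.66390377,  0.74757749, -0.01896536,  0.35139995],
       [ 0.4124321 ,  0.34487924, -0.8431833 , -0.12809222],
       [-0.62380409, -0.56761449, -0.53729158,  1.50668644],
       [ 0.        ,  0.        ,  0.        ,  1.        ]])}
top {'mtx': array([[385.60745562,   0.        , 320.57460308],
       [  0.        , 385.60745562, 203.61692371],
       [  0.        ,   0.        ,   1.        ]]), 'world_to_cam': array([[ 0.0282207 , -0.99941095, -0.01952788,  0.04944246],
       [-0.99645054, -0.02657639, -0.07987505,  0.57051396],
       [ 0.07930902,  0.0217127 , -0.99661359,  1.16547556],
       [ 0.        ,  0.        ,  0.        ,  1.        ]])}
```

View pics/scene0.png

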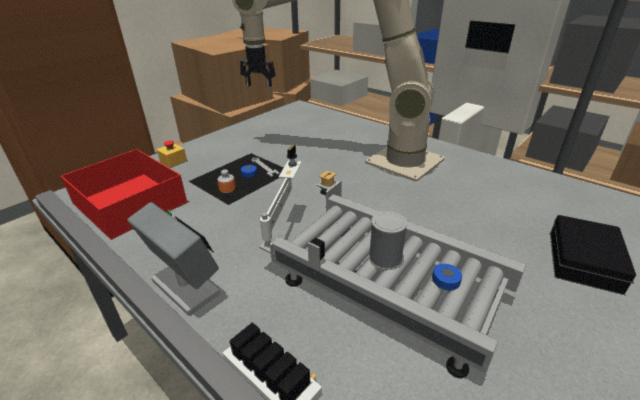

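View pics/top0.png

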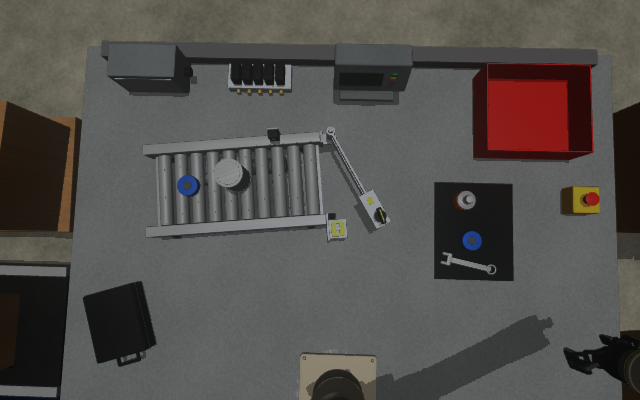

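The gate is open: in the top view the pivot is near (331,132), the stud wing near (380,215) and the keeper near (338,229). I'll zoom in to measure these.

```bash
cat > h.py <<'E'
import numpy as np,cv2
def load(n):
    z=np.load(f"pics/{n}.npz");return z["im"],z["d"],z["K"],z["T"]
def pix2w(n,u,v,z=None):
    im,d,K,T=load(n);r=np.linalg.inv(K)@[u,v,1.];R=T[:3,:3];t=T[:3,3]
    c=-R.T@t;w=R.T@r
    s=d[int(round(v)),int(round(u))] if z is None else (z-c[2])/w[2]
    return c+s*w
def proj(n,p):
    im,d,K,T=load(n);q=K@(T[:3,:3]@np.array(p)+T[:3,3]);return q[:2]/q[2]
E
python3 - <<'E'
from h import *
im,d,K,T=load("top0")
c=im[110:260,300:420,::-1];cv2.imwrite("pics/topz.png",cv2.resize(c,None,fx=5,fy=4.0*1.0,interpolation=cv2.INTER_CUBIC) if 0 else cv2.resize(c,None,fx=4,fy=4,interpolation=cv2.INTER_CUBIC))
im,d,K,T=load("scene0")
c=im[135:255,230:350,::-1];cv2.imwrite("pics/scz.png",cv2.resize(c,None,fx=5,fy=5,interpolation=cv2.INTER_CUBIC))
for n,u,v,z in [("top0",331,131,.17),("top0",380,215,.2275),("top0",338,229,None),("top0",370,201,.17)]:
    print(u,v,pix2w(n,u,v,z),pix2w(n,u,v))
E
```

```text
331 131 [0.75763875 0.03894981 0.17      ] [0.75631559 0.03895131 0.17485383]
380 215 [ 0.5277445  -0.09097495  0.2275    ] [ 0.52758811 -0.09059125  0.23038869]
338 229 [0.4904247  0.01277262 0.15367045] [0.4904247  0.01277262 0.15367045]
370 201 [ 0.56789637 -0.07113699  0.17      ] [ 0.56771135 -0.0709179   0.17205994]
```

View pics/topz.png

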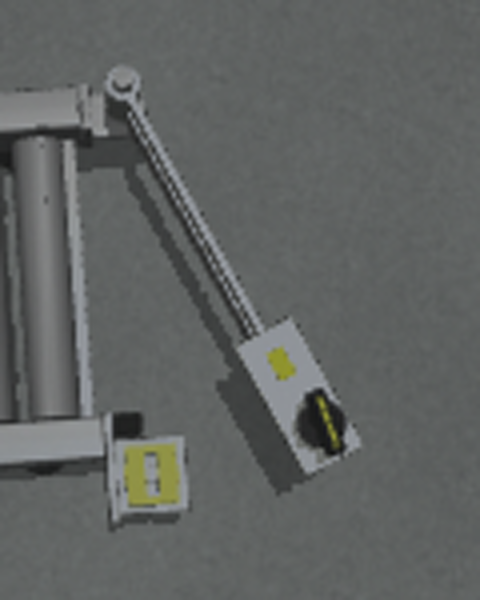

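View pics/scz.png

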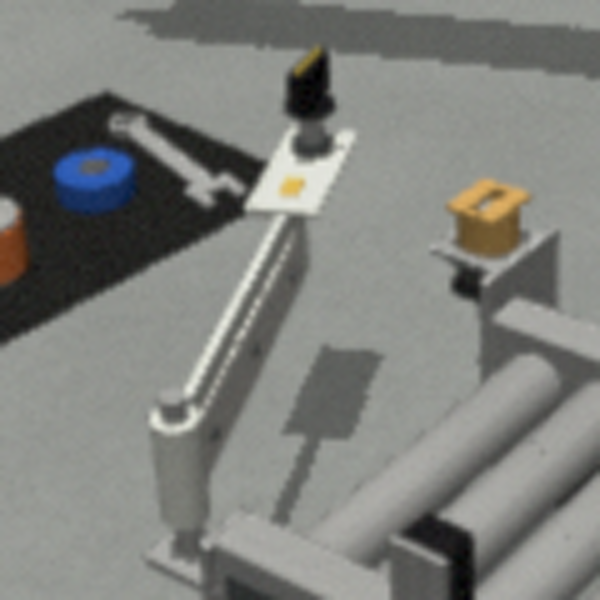

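The wing is about 0.2 rad clockwise of the gate line. I'll approach with the half-turn grasp, which leaves joint 7 room for the clockwise quarter turn.

Emit:
{"method": "jog_arm", "body": {
  "steps": [0.085,0,0,-0.03,-0.1,0.085,0.02,-0.015,-0.06,-0.24,0.085,0.05,-0.038,-0.08,-0.38,0.085,0.085,-0.064,-0.08,-0.52,0.085,0.12,-0.09,-0.08,-0.66,0.085,0.155,-0.117,-0.08,-0.8,0.085,0.19,-0.143,-0.08,-0.94,0.085,0.225,-0.17,-0.08,-1.08,0.085,0.26,-0.196,-0.08,-1.22,0.085,0.295,-0.222,-0.08,-1.36],
  "grip_force": 40
}}

```text
clock: 1.1
position: [0.4223, -0.2658, 0.3282]
ee_rot: [0.645, 0.764, -0.0, -0.0]
ft_force: [1.3, -0.1, -0.7]
grip_width: 0.996
```

```bash
python3 - <<'E'
from workcell import manip
import numpy as np
from scipy.spatial.transform import Rotation as R
o=manip.get_obs();print(o["clock"],o["joint_pos"].round(3),o["position"].round(4));M=R.from_quat(o["ee_rot"]).as_matrix();print(M.round(3),np.degrees(np.arctan2(M[1,0],M[0,0])),o["ft_force"])
print(M.T@(np.array([0.56,-0.09,0.33])-o["position"]))
E
```

```text
1.1 [ 0.898  0.045 -0.44   1.635  0.02   1.465  0.625] [ 0.4223 -0.2658  0.3282]
[[-0.168  0.986 -0.   ]
 [ 0.986  0.168 -0.   ]
 [-0.    -0.    -1.   ]] 99.6604097400028 [ 1.28240454 -0.1066516  -0.65625642]
[ 0.15016833  0.16528327 -0.00191937]
```

Emit:
{"method": "jog_arm", "body": {
  "steps": [0.085,0.02,0.018,0,-0.145,0.085,0.04,0.036,0,-0.29,0.085,0.06,0.054,0,-0.435,0.085,0.08,0.072,0,-0.58,0.085,0.1,0.09,0,-0.725,0.085,0.12,0.107,0,-0.87,0.085,0.138,0.122,0,-1.015,0.085,0.15,0.132,0,-1.16,0.085,0.155,0.136,0,-1.305,0.085,0.155,0.136,0,-1.45]
}}

```text
clock: 2.1
position: [0.5311, -0.091, 0.3279]
ee_rot: [-0.025, 1.0, 0.0, -0.0]
ft_force: [-0.7, -0.1, 0.5]
grip_width: 0.998
```

```bash
cat > snap.py <<'E'
import sys
from workcell import manip
import cv2,numpy as np
from scipy.spatial.transform import Rotation as R
o=manip.get_obs();print(o["clock"],o["joint_pos"].round(3),o["position"].round(4));M=R.from_quat(o["ee_rot"]).as_matrix();print("yaw",np.degrees(np.arctan2(M[1,0],M[0,0])),o["ft_force"].round(1),o["torque"].round(2),o["grip_width"])
for a in sys.argv[1:]:
    n,f=a.split(":")
    c=manip.calibration(n);im,d=manip.camera(n)
    cv2.imwrite(f"pics/{f}.png",im[:,:,::-1]);np.savez(f"pics/{f}.npz",im=im,d=d,K=c["mtx"],T=c["world_to_cam"])
E
python3 snap.py wrist:w1
```

```text
2.1 [ 0.702  0.169 -0.695  1.531  0.108  1.482  1.626] [ 0.5311 -0.091   0.3279]
yaw -177.11257294012907 [-0.7 -0.1  0.5] [-0.05  0.01 -0.03] 0.9982178734480519
```

View pics/w1.png

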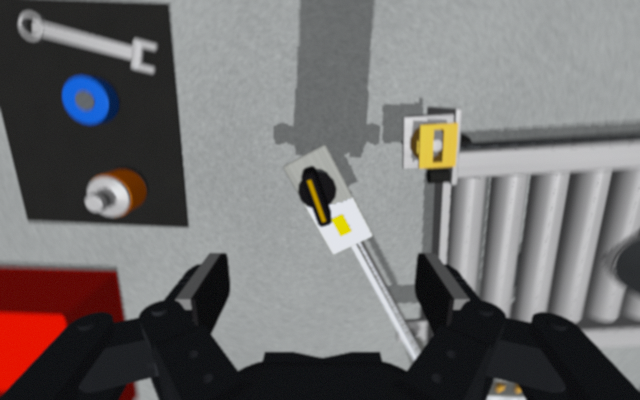

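```bash
python3 - <<'E'
from h import *
im,d,K,T=load("w1")
c=im[130:260,260:480,::-1];cv2.imwrite("pics/w1z.png",cv2.resize(c,None,fx=3.5,fy=3.5,interpolation=cv2.INTER_CUBIC))
hsv=cv2.cvtColor(im,cv2.COLOR_RGB2HSV)
m=((hsv[...,0]>15)&(hsv[...,0]<35)&(hsv[...,1]>120)).astype(np.uint8)
m[:, :]*=1
n,l,s,ce=cv2.connectedComponentsWithStats(m)
for i in range(1,n):
    if s[i,4]>30:
        ys,xs=np.where(l==i);z=.2275 if abs(ce[i,0]-317)<12 else None
        P=np.array([pix2w("w1",x,y,.2275 if z else d[y,x]*0+ (0.17 if xs.mean()<380 else .1537)) for x,y in zip(xs,ys)])
        ev,V=np.linalg.eigh(np.cov(P[:,:2].T));v=V[:,1]
        D=[pix2w("w1",x,y)[2] for x,y in zip(xs,ys)]
        print(s[i],ce[i],P.mean(0).round(4),"mid",((P@np.r_[v,0]).max()-(P@np.r_[v,0]).min()),np.degrees(np.arctan2(v[1],v[0]))%180,"zmed",np.median(D))
        t=P[:,:2]@v; print("midpt", P[:,:2].mean(0)+v*((t.max()+t.min())/2-t.mean()))
E
```

```text
[ 412  123   45   47 1564] [435.07033248 146.02365729] [0.4929 0.0141 0.1537] mid 0.05011674737981614 38.134428652738734 zmed 0.15964476607608885
midpt [0.49338926 0.01449063]
[306 178  21  46 352] [315.98011364 200.29261364] [ 0.5283 -0.0948  0.2275] mid 0.036771774884810426 21.7313084411835 zmed 0.22908139506937134
midpt [ 0.52880205 -0.09460292]
[330 215  21  20 218] [340.83027523 224.53211009] [ 0.5695 -0.0702  0.17  ] mid 0.019611385308118345 34.54789360405485 zmed 0.1715196958490496
midpt [ 0.56951945 -0.07014212]
[496 384   9   8  55] [499.74545455 387.50909091] [0.7766 0.1363 0.1537] mid 0.011509072529316988 12.326889112624144 zmed 0.01602148822596805
midpt [0.77653771 0.13627978]
[515 384   8   9  45] [518.33333333 388.55555556] [0.7771 0.159  0.1537] mid 0.012629218677635667 27.476735223331332 zmed 0.02255854088529169
midpt [0.77646343 0.15869007]
```

View pics/w1z.png

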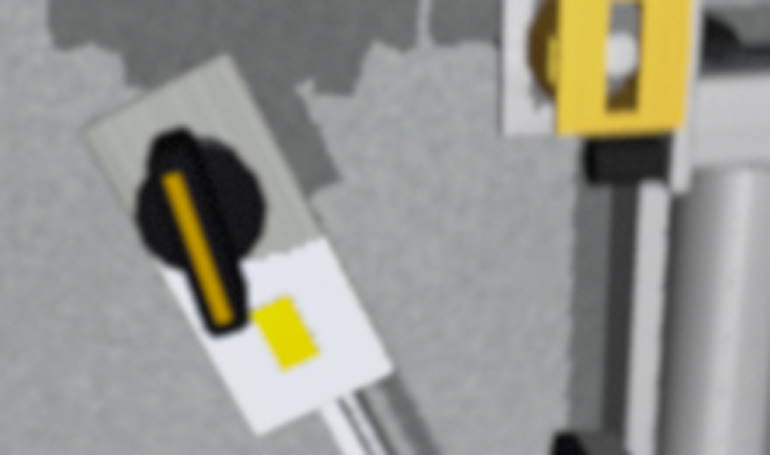

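The stud axis is near (0.5285, -0.093) and the wing yaw is 21.7°. The gate is at about 30.5° open and 5.5° shut. I'll align, descend, and then grip.

Emit:
{"method": "jog_arm", "body": {
  "steps": [0.06,0.001,-0.001,0.01,-0.11,0.06,0.002,-0.002,0.025,-0.22,0.06,0.003,-0.002,0.045,-0.328,0.06,0.003,-0.002,0.065,-0.328,0.06,0.003,-0.002,0.085,-0.328,0.06,0.003,-0.002,0.096,-0.328,0.06,0.003,-0.002,0.102,-0.328,0.06,0.003,-0.002,0.106,-0.328,0.06,0.003,-0.002,0.106,-0.328,0.06,0.003,-0.002,0.106,-0.328]
}}

```text
clock: 3.15
position: [0.5283, -0.0946, 0.223]
ee_rot: [-0.184, 0.983, -0.0, 0.0]
ft_force: [-0.3, -0.9, -0.3]
grip_width: 0.704
```

```bash
python3 snap.py wrist:w2
```

```text
3.15 [ 0.725  0.223 -0.717  1.701  0.153  1.273  1.916] [ 0.5283 -0.0946  0.223 ]
yaw -158.80775373318448 [-0.3 -0.9 -0.3] [0.07 0.   0.04] 0.7036222953369405
```

View pics/w2.png

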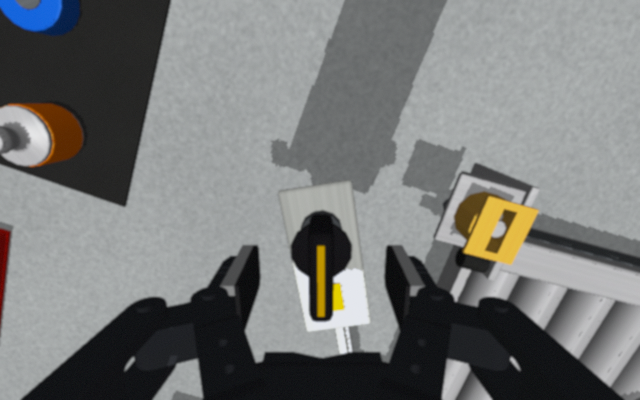

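The wing at (321,280) is centred and parallel between the pads, which are at about 250 and 395. Closing now.

Emit:
{"method": "jog_arm", "body": {
  "steps": [0.03,0,0,0,0,0.015,0,0,0,0,0.005,0,0,0,0,0.005,0,0,0,0,0.005,0,0,0,0,0.005,0,0,0,0,0.005,0,0,0,0,0.005,0,0,0,0,0.005,0,0,0,0,0.005,0,0,0,0],
  "grip_force": 80
}}

```text
clock: 4.2
position: [0.528, -0.0946, 0.2223]
ee_rot: [-0.184, 0.983, -0.0, 0.0]
ft_force: [0.5, -0.3, 2.2]
grip_width: 0.107
```

```bash
python3 snap.py wrist:w3
```

```text
4.2 [ 0.725  0.224 -0.717  1.702  0.153  1.273  1.917] [ 0.528  -0.0946  0.2223]
yaw -158.79276670341935 [ 0.5 -0.3  2.2] [-0.09  0.13 -0.05] 0.10664408918450174
```

View pics/w3.png

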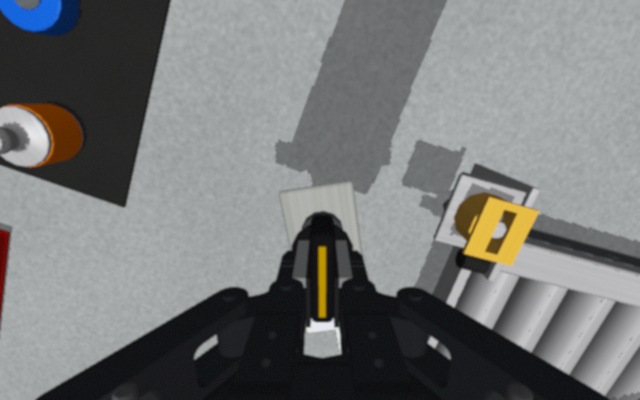

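Gripped. Now I'll turn the wing anticlockwise to bring it in line with the gate, watching the torque.

Emit:
{"method": "jog_arm", "body": {
  "steps": [0.005,0,0,0,-0.03,0.005,0,0,0,-0.06,0.005,0,0,0,-0.09,0.005,0,0,0,-0.12,0.005,0,0,0,-0.14,0.005,0,0,0,-0.15,0.005,0,0,0,-0.15,0.005,0,0,0,-0.15,0.005,0,0,0,-0.15,0.005,0,0,0,-0.15]
}}

```text
clock: 5.25
position: [0.5279, -0.0945, 0.2223]
ee_rot: [-0.257, 0.966, -0.0, -0.0]
ft_force: [-0.8, -0.5, 1.7]
grip_width: 0.108
```

```bash
python3 snap.py wrist:w4
```

```text
5.25 [ 0.74   0.227 -0.735  1.701  0.159  1.274  2.063] [ 0.5279 -0.0945  0.2223]
yaw -150.19596324187629 [-0.8 -0.5  1.7] [-0.11  0.16  0.04] 0.10815734617438448
```

View pics/w4.png

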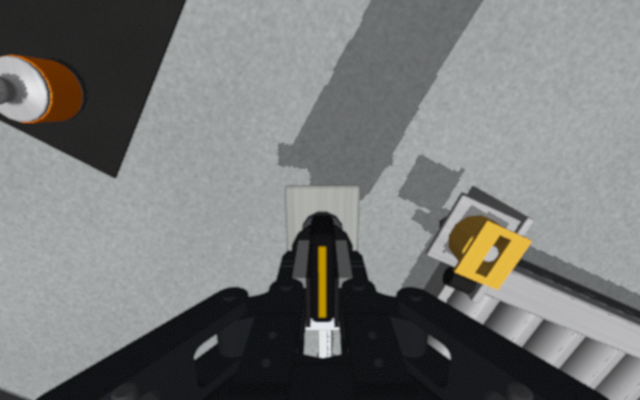

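Tab edges (286, 358) are now vertical in the image, so the wing is in line. Next I'll swing the gate along the 270 mm arc, stopping just short of shut.

Emit:
{"method": "jog_arm", "body": {
  "steps": [0.005,-0.0003,0.0135,0,0.05,0.005,-0.0014,0.027,0,0.1,0.005,-0.003,0.0403,0,0.15,0.005,-0.0054,0.0536,0,0.2,0.005,-0.0084,0.0668,0,0.25,0.005,-0.0121,0.0798,0,0.3,0.005,-0.0153,0.09,0,0.34,0.005,-0.0182,0.0976,0,0.37,0.005,-0.0203,0.1027,0,0.39,0.005,-0.0203,0.1027,0,0.39]
}}

```text
clock: 6.3
position: [0.494, 0.0055, 0.2222]
ee_rot: [-0.066, 0.998, 0.0, -0.0]
ft_force: [-3.1, 0.3, 1.0]
grip_width: 0.108
```

```bash
python3 snap.py wrist:w5 top:t5; python3 -c "
import cv2;a=cv2.imread('pics/w5.png');b=cv2.imread('pics/t5.png')[110:260,280:420];cv2.imwrite('pics/b5.png',cv2.resize(b,None,fx=4,fy=4,interpolation=2))"
```

```text
6.3 [ 0.63   0.125 -0.776  1.8    0.092  1.254  1.531] [0.494  0.0055 0.2222]
yaw -172.4837301312918 [-3.1  0.3  1. ] [-0.02  0.68  0.02] 0.10816599213416313
```

View pics/w5.png

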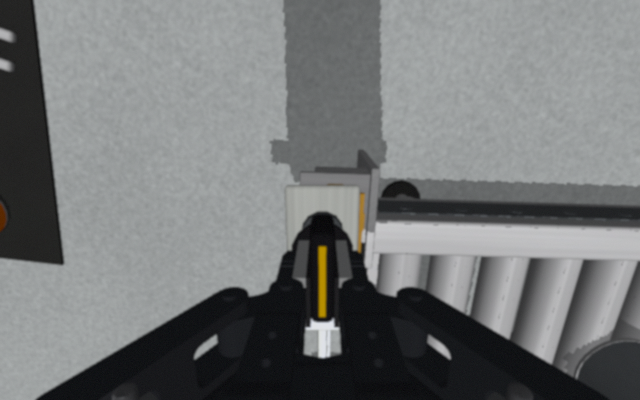

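View pics/b5.png

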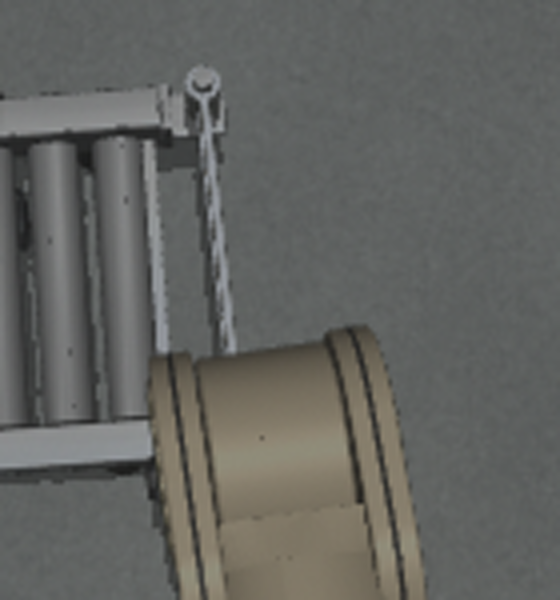

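Emit:
{"method": "jog_arm", "body": {
  "steps": [0.005,0.0003,0.001,0,0.004,0.005,0.0005,0.002,0,0.008,0.005,0.0005,0.003,0,0.012,0.005,0.0005,0.004,0,0.015,0.005,0.0005,0.005,0,0.019,0.005,0.0005,0.006,0,0.022,0.005,0.0005,0.0065,0,0.024,0.005,0.0005,0.007,0,0.026,0.005,0.0005,0.007,0,0.026,0.005,0.0005,0.007,0,0.026]
}}

```text
clock: 7.4
position: [0.4932, 0.0116, 0.2223]
ee_rot: [-0.052, 0.999, 0.0, 0.0]
ft_force: [-2.1, 0.0, 2.1]
grip_width: 0.11
```

```bash
python3 snap.py
```

```text
7.4 [ 0.621  0.122 -0.78   1.803  0.09   1.253  1.493] [0.4932 0.0116 0.2223]
yaw -174.0231268263898 [-2.1  0.   2.1] [ 0.01  0.38 -0.01] 0.10995513141292354
```

Emit:
{"method": "jog_arm", "body": {
  "steps": [0.005,0.0003,0.0008,0,0.003,0.005,0.0005,0.0016,0,0.006,0.005,0.0005,0.0024,0,0.009,0.005,0.0005,0.003,0,0.011,0.005,0.0005,0.0035,0,0.013,0.005,0.0005,0.004,0,0.015,0.005,0.0005,0.0045,0,0.017,0.005,0.0005,0.005,0,0.019,0.005,0.0005,0.005,0,0.019,0.005,0.0005,0.005,0,0.019]
}}

```text
clock: 8.4
position: [0.4926, 0.0146, 0.2225]
ee_rot: [-0.042, 0.999, -0.001, 0.001]
ft_force: [3.9, -6.7, 1.4]
grip_width: 0.112
```

```bash
python3 snap.py
```

```text
8.4 [ 0.616  0.12  -0.78   1.804  0.091  1.252  1.464] [0.4926 0.0146 0.2225]
yaw -175.2263882772615 [ 3.9 -6.7  1.4] [-1.73 -0.89  0.05] 0.11228699079564727
```

The gate is on the buffer: motion stopped with Fy ≈ -6.7 N. I'll ease the side load to about 2 N and start pressing gently.

Emit:
{"method": "jog_arm", "body": {
  "steps": [0.005,-0.0002,-0.0007,0,0,0.005,-0.0003,-0.0014,0,0,0.005,-0.0003,-0.0014,0.001,0,0.005,-0.0003,-0.0014,0.002,0,0.005,-0.0003,-0.0014,0.003,0,0.005,-0.0003,-0.0014,0.004,0,0.005,-0.0003,-0.0014,0.005,0,0.005,-0.0003,-0.0014,0.006,0,0.005,-0.0003,-0.0014,0.006,0,0.005,-0.0003,-0.0014,0.006,0]
}}

```text
clock: 9.4
position: [0.4927, 0.0144, 0.2164]
ee_rot: [-0.042, 0.999, -0.0, 0.0]
ft_force: [2.3, -5.1, 2.5]
grip_width: 0.107
```

```bash
python3 snap.py
```

```text
9.4 [ 0.615  0.126 -0.78   1.812  0.095  1.241  1.463] [0.4927 0.0144 0.2164]
yaw -175.15269708681225 [ 2.3 -5.1  2.5] [-1.24 -0.63 -0.  ] 0.106821241571724
```

Emit:
{"method": "jog_arm", "body": {
  "steps": [0.005,0,-0.0004,0.0005,0,0.005,0,-0.0008,0.001,0,0.005,0,-0.0008,0.0015,0,0.005,0,-0.0008,0.002,0,0.005,0,-0.0008,0.0025,0,0.005,0,-0.0008,0.003,0,0.005,0,-0.0008,0.0035,0,0.005,0,-0.0008,0.004,0,0.005,0,-0.0008,0.004,0,0.005,0,-0.0008,0.004,0]
}}

```text
clock: 10.4
position: [0.4928, 0.0143, 0.2129]
ee_rot: [-0.043, 0.999, -0.0, 0.0]
ft_force: [-0.1, -3.8, 8.8]
grip_width: 0.109
```

```bash
python3 snap.py
```

```text
10.4 [ 0.614  0.13  -0.78   1.816  0.097  1.234  1.462] [0.4928 0.0143 0.2129]
yaw -175.11781134697878 [-0.1 -3.8  8.8] [-0.83  0.05 -0.05] 0.10912896179074712
```

Force is rising at roughly 2 N/mm, which fits the spring pin. I'll continue in small steps.

Emit:
{"method": "jog_arm", "body": {
  "steps": [0.005,0,0,0.0003,0,0.005,0,0,0.0006,0,0.005,0,0,0.0009,0,0.005,0,0,0.0012,0,0.005,0,0,0.0015,0,0.005,0,0,0.0018,0,0.005,0,0,0.002,0,0.005,0,0,0.002,0,0.005,0,0,0.002,0,0.005,0,0,0.002,0]
}}

```text
clock: 11.4
position: [0.4928, 0.0143, 0.2113]
ee_rot: [-0.043, 0.999, -0.0, 0.0]
ft_force: [-2.5, -2.6, 12.5]
grip_width: 0.109
```

```bash
for i in 1; do python3 snap.py; done
```

```text
11.4 [ 0.614  0.131 -0.78   1.819  0.099  1.23   1.461] [0.4928 0.0143 0.2113]
yaw -175.1170370517455 [-2.5 -2.6 12.5] [-0.86  0.35 -0.03] 0.1088187328539558
```

Emit:
{"method": "jog_arm", "body": {
  "steps": [0.005,0,0,0.0003,0,0.005,0,0,0.0006,0,0.005,0,0,0.0009,0,0.005,0,0,0.0012,0,0.005,0,0,0.0015,0,0.005,0,0,0.0018,0,0.005,0,0,0.0021,0,0.005,0,0,0.0024,0,0.005,0,0,0.0024,0,0.005,0,0,0.0024,0]
}}

```text
clock: 12.4
position: [0.4929, 0.0144, 0.2093]
ee_rot: [-0.043, 0.999, -0.0, 0.001]
ft_force: [-2.9, -3.7, 16.9]
grip_width: 0.111
```

```bash
for i in 1; do python3 snap.py; done
```

```text
12.4 [ 0.613  0.133 -0.78   1.821  0.101  1.226  1.459] [0.4929 0.0144 0.2093]
yaw -175.1184227656134 [-2.9 -3.7 16.9] [-0.95  0.77  0.02] 0.11145802144288508
```

Emit:
{"method": "jog_arm", "body": {
  "steps": [0.005,0,0,0.0003,0,0.005,0,0,0.0006,0,0.005,0,0,0.0009,0,0.005,0,0,0.0012,0,0.005,0,0,0.0014,0,0.005,0,0,0.0015,0,0.005,0,0,0.0015,0,0.005,0,0,0.0015,0,0.005,0,0,0.0015,0,0.005,0,0,0.0015,0]
}}

```text
clock: 13.4
position: [0.4929, 0.0144, 0.208]
ee_rot: [-0.043, 0.999, -0.0, 0.001]
ft_force: [-5.0, -3.5, 18.6]
grip_width: 0.108
```

```bash
python3 snap.py wrist:w6 scene:s6
```

```text
13.4 [ 0.612  0.135 -0.78   1.823  0.102  1.223  1.458] [0.4929 0.0144 0.208 ]
yaw -175.11926271034042 [-5.  -3.5 18.6] [-0.89  1.08 -0.05] 0.10773561166059453
```

```bash
python3 snap.py
```

```text
13.5 [ 0.612  0.135 -0.78   1.823  0.102  1.223  1.458] [0.493  0.0144 0.2081]
yaw -175.11744186848998 [-5.  -5.2 19.1] [-0.9   1.04 -0.06] 0.10742100645653918
```

Emit:
{"method": "jog_arm", "body": {
  "steps": [0.005,0.0004,0,0.0002,0,0.005,0.0008,0,0.0004,0,0.005,0.0008,0,0.0005,0,0.005,0.0008,0,0.0006,0,0.005,0.0008,0,0.0006,0,0.005,0.0008,0,0.0006,0.02,0.005,0.0008,0,0.0006,0.04,0.005,0.0008,0,0.0006,0.06,0.005,0.0008,0,0.0006,0.08,0.005,0.0008,0,0.0006,0.08]
}}

```text
clock: 14.5
position: [0.4928, 0.0144, 0.2078]
ee_rot: [-0.002, 1.0, -0.0, 0.001]
ft_force: [-1.9, -3.7, 20.6]
grip_width: 0.11
```

```bash
python3 snap.py
```

```text
14.5 [ 0.607  0.132 -0.774  1.825  0.099  1.221  1.379] [0.4928 0.0144 0.2078]
yaw -179.7366375034586 [-1.9 -3.7 20.6] [-0.94  0.49 -0.01] 0.11012425037443589
```

Emit:
{"method": "jog_arm", "body": {
  "steps": [0.005,0,0,0,0.02,0.005,0,0,0,0.04,0.005,0,0,0,0.06,0.005,0,0,0,0.08,0.005,0,0,0,0.1,0.005,0,0,0,0.12,0.005,0,0,0,0.14,0.005,0,0,0,0.16,0.005,0,0,0,0.18,0.005,0,0,0,0.18]
}}

```text
clock: 15.5
position: [0.4928, 0.0144, 0.2078]
ee_rot: [0.088, 0.996, -0.0, 0.001]
ft_force: [-1.8, -4.3, 19.6]
grip_width: 0.112
```

```bash
python3 snap.py
```

```text
15.5 [ 0.594  0.13  -0.76   1.826  0.096  1.22   1.201] [0.4928 0.0144 0.2078]
yaw 169.94940318273663 [-1.8 -4.3 19.6] [-0.85  0.45  0.02] 0.11192371445886705
```

Turns freely. Continuing the quarter turn.

Emit:
{"method": "jog_arm", "body": {
  "steps": [0.005,0,0,0,0.06,0.005,0,0,0,0.12,0.005,0,0,0,0.18,0.005,0,0,0,0.24,0.005,0,0,0,0.3,0.005,0,0,0,0.36,0.005,0,0,0,0.42,0.005,0,0,0,0.48,0.005,0,0,0,0.54,0.005,0,0,0,0.6]
}}

```text
clock: 16.5
position: [0.4929, 0.0145, 0.2079]
ee_rot: [0.379, 0.925, 0.0, 0.002]
ft_force: [-1.4, -3.5, 19.0]
grip_width: 0.106
```

```bash
python3 snap.py
```

```text
16.5 [ 0.553  0.124 -0.714  1.827  0.087  1.219  0.606] [0.4929 0.0145 0.2079]
yaw 135.48268168434302 [-1.4 -3.5 19. ] [-0.82  0.42  0.06] 0.1058775250752204
```

Emit:
{"method": "jog_arm", "body": {
  "steps": [0.005,0,0,0,0.08,0.005,0,0,0,0.16,0.005,0,0,0,0.24,0.005,0,0,0,0.32,0.005,0,0,0,0.4,0.005,0,0,0,0.48,0.005,0,0,0,0.56,0.005,0,0,0,0.62,0.005,0,0,0,0.67,0.005,0,0,0,0.7]
}}

```text
clock: 17.5
position: [0.493, 0.0145, 0.2079]
ee_rot: [0.673, 0.74, 0.001, 0.001]
ft_force: [-1.0, -3.9, 19.6]
grip_width: 0.11
```

```bash
python3 snap.py
```

```text
17.5 [ 0.508  0.117 -0.665  1.829  0.078  1.218 -0.087] [0.493  0.0145 0.2079]
yaw 95.40405729892234 [-1.  -3.9 19.6] [-0.79  0.36  0.08] 0.1104693549796374
```

Turned 89.5°. Raising gently while still gripped, to see whether the cam catches.

Emit:
{"method": "jog_arm", "body": {
  "steps": [0.005,0,0,-0.0007,0.01,0.005,0,0,-0.0014,0.01,0.005,0,0,-0.0021,0.01,0.005,0,0,-0.0028,0.01,0.005,0,0,-0.0035,0.01,0.005,0,0,-0.0042,0.01,0.005,0,0,-0.0049,0.01,0.005,0,0,-0.0056,0.01,0.005,0,0,-0.006,0.01,0.005,0,0,-0.006,0.01]
}}

```text
clock: 18.5
position: [0.4928, 0.0144, 0.2126]
ee_rot: [0.676, 0.737, 0.001, 0.001]
ft_force: [4.0, -3.3, 7.6]
grip_width: 0.109
```

```bash
python3 snap.py
```

```text
18.5 [ 0.509  0.113 -0.665  1.823  0.074  1.228 -0.092] [0.4928 0.0144 0.2126]
yaw 94.94049969364762 [ 4.  -3.3  7.6] [-0.72 -0.98 -0.03] 0.10925256534931929
```

Emit:
{"method": "jog_arm", "body": {
  "steps": [0.005,0,0,-0.0003,0,0.005,0,0,-0.0006,0,0.005,0,0,-0.0009,0,0.005,0,0,-0.0012,0,0.005,0,0,-0.0015,0,0.005,0,0,-0.0018,0,0.005,0,0,-0.002,0,0.005,0,0,-0.002,0,0.005,0,0,-0.002,0,0.005,0,0,-0.002,0]
}}

```text
clock: 19.5
position: [0.4925, 0.0144, 0.2129]
ee_rot: [0.676, 0.737, 0.001, 0.0]
ft_force: [11.2, -2.1, -10.8]
grip_width: 0.106
```

```bash
python3 snap.py
```

```text
19.5 [ 0.509  0.113 -0.664  1.822  0.073  1.229 -0.09 ] [0.4925 0.0144 0.2129]
yaw 94.94472332607435 [ 11.2  -2.1 -10.8] [-0.56 -2.77  0.02] 0.10644663179150571
```

Caught: the upward pull went to -10.8 N with no further rise. I'll relieve the pull and let go.

Emit:
{"method": "jog_arm", "body": {
  "steps": [0.005,0,0,0.0007,0,0.005,0,0,0.0013,0,0.005,0,0,0.0013,0,0.015,0,0,0.0013,0,0.02,0,0,0.0013,0,0.03,0,0,0.0013,0,0.04,0,0,0.0013,0,0.05,0,0,0.0013,0,0.06,0,0,0.0013,0,0.06,0,0,0.0013,0]
}}

```text
clock: 20.5
position: [0.4917, 0.0142, 0.2125]
ee_rot: [0.676, 0.737, -0.0, -0.0]
ft_force: [-0.7, 0.1, -0.6]
grip_width: 0.702
```

Emit:
{"method": "jog_arm", "body": {
  "steps": [0.06,0,0,-0.005,0,0.06,0,0,-0.015,0,0.06,0,0,-0.03,0,0.06,0,0,-0.05,0,0.06,0,0,-0.07,0,0.06,0,0,-0.09,0,0.06,0,0,-0.1,0,0.06,0,0,-0.1,0,0.06,0,0,-0.1,0,0.06,0,0,-0.1,0]
}}

```text
clock: 21.5
position: [0.4914, 0.0141, 0.3115]
ee_rot: [0.676, 0.737, -0.0, -0.001]
ft_force: [0.7, 0.0, -0.5]
grip_width: 0.705
```

```bash
python3 snap.py wrist:w7 scene:s7; python3 - <<'E'
from h import *
im,d,K,T=load("s7")
c=im[135:255,230:390,::-1];cv2.imwrite("pics/s7z.png",cv2.resize(c,None,fx=4.5,fy=4.5,interpolation=cv2.INTER_CUBIC))
E
```

```text
21.5 [ 0.523  0.049 -0.659  1.671  0.03   1.433 -0.054] [0.4914 0.0141 0.3115]
yaw 94.92692652882758 [ 0.7  0.  -0.5] [-0.01 -0.01 -0.01] 0.705055279195992
```

View pics/w7.png

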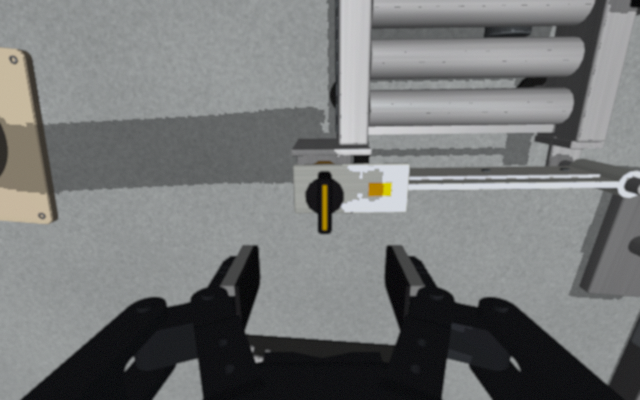

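View pics/s7z.png

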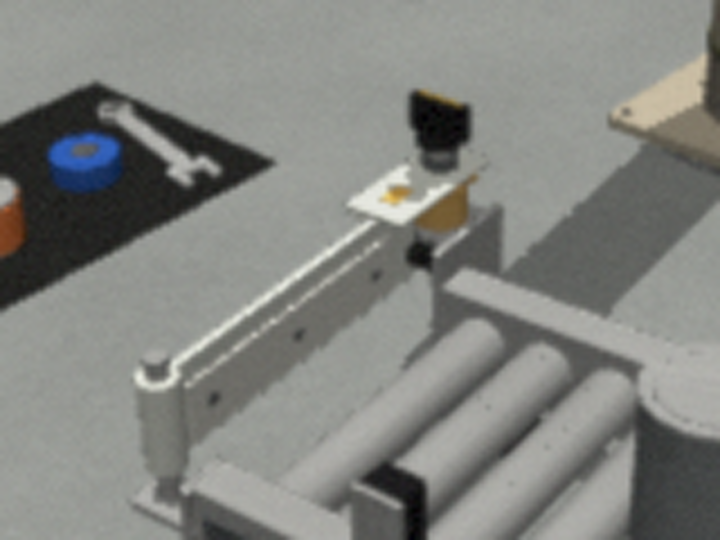

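```bash
python3 - <<'E'
from h import *
im,d,K,T=load("w7")
hsv=cv2.cvtColor(im,cv2.COLOR_RGB2HSV)
m=((hsv[...,0]>12)&(hsv[...,0]<35)&(hsv[...,1]>120)).astype(np.uint8)
n,l,s,ce=cv2.connectedComponentsWithStats(m)
for i in range(1,n):
    if s[i,4]>30:
        ys,xs=np.where(l==i);D=np.median([pix2w("w7",x,y)[2] for x,y in zip(xs,ys)])
        P=np.array([pix2w("w7",x,y,D) for x,y in zip(xs,ys)])
        ev,V=np.linalg.eigh(np.cov(P[:,:2].T));v=V[:,1]
        print(s[i],ce[i].round(1),P.mean(0).round(4),np.degrees(np.arctan2(v[1],v[0]))%180)
a=pix2w("w7",628,183,.17);print("pivot",a); 
for u,v in [(420,180),(600,177),(420,187),(600,185)]:print(pix2w("w7",u,v,.165).round(4))
E
```

```text
[369 183  22  13 284] [379.5 189. ] [0.5404 0.0196 0.1714] 4.2141379773089795
[321 184   8  48 374] [324.5 207.3] [0.4928 0.0149 0.219 ] 95.04773056576211
pivot [0.75321293 0.04302679 0.17      ]
[0.5759 0.0291 0.165 ]
[0.7319 0.0453 0.165 ]
[0.577  0.0229 0.165 ]
[0.7344 0.0383 0.165 ]
```

```bash
python3 -c "
from workcell import manip
print(manip.hand_in())"
```

```text
the job is handed in; nothing more can be done
None
```

The reject gate is shut on its buffer and locked with the quarter-turn stud. I handed the job in shortly after 21.5 s; no verdict was reported.

**What I did**
- I gripped the wing and turned it about 0.15 rad anticlockwise, bringing it in line with the gate.
- I swung the gate shut until the buffer stopped it, at about 7 N side load.
- I pressed the stud down to about 20 N. The highest wrist reading I saw was 20.6 N.
- I turned it 89.5° clockwise with no jamming, then let it rise until the cam caught. A pull of about 11 N would not lift it further.
- I let go and moved the arm about 100 mm clear.

**Last checks**
- **Stud down:** the wing top reads 0.219 m raw, about 0.217 m after correcting for the camera's depth bias. That puts the stud about 10 mm down and staying there.
- **Quarter turn:** the wing is at 95.0° and the gate at about 5.5°, so the turn is about 1.56 rad.
- **Gate angle:** the final picture gives 5.5 to 6° along the plate, which matches shut. The yellow sticker alone gave 5.6° by position and 4.2° by its own shape; the second is a small patch and unreliable.
- **Robot clear:** the wrist force is near zero and nothing is touched.
- **Test pieces:** the arm touched none of them, but I did not measure their positions again at the end.

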